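# Push the reagent-kit carton home into the corner stop

## Robot

A 6-joint arm with a two-finger parallel gripper is mounted at the origin on a cart in front of the work surface, level with it; the furniture and walls round the work are solid. World frame = base frame: x ahead of the robot, y to its left, z up, the work surface at z = 0. Lengths are in m, angles in rad, forces in N, time in s.
With the tool pointing down it reaches from about 0.25 to 0.8 m from the base axis. Payload 3.9 kg.
Tool frame: the origin (TCP) lies midway between the tips of the shut fingers; the grasp point (between the pads) lies 19 mm behind it; z points along the fingers, x is the direction in which the jaws open and shut, and the axes are right-handed (so a half turn about z gives the same grasp; the last joint's range is limited). The gripper opens to 85 mm and grips with 20 to 120 N. Pads are 22 mm wide; open, the fingers measure 114 mm over their backs; the gripper's body (76 mm by 85 mm) begins 54 mm behind the grasp point. The pads swing forward as they close: fully open they stand 13 mm farther back than shut.
Start: joints at [1.216, 0.26, -0.138, 1.173, 0, 1.571], TCP at [0.182, 0.492, 0.231] pointing down, gripper open.
Joint ranges: [-2.78, 2.78], [-0.83, 1.72], [-1.28, 1.37], [-1.9, 2.12], [-1.57, 1.48], [-3.14, 3.14]. Speed limits (rad/s): [2.57, 2.57, 3.14, 3.14, 3.14, 3.14].

## Interface

Orientations are given as a unit quaternion [x, y, z, w].
In Python, from plant import bot, planner, snapshot gives the robot as it stands. Calls block until the motion is done:
- bot.move_to(position, orientation): joint-space move of the TCP to a pose.
- bot.movel(position, v=0.15, rotation=None, f_stop=None): straight line of the TCP; rotation=None keeps the orientation; v is the mean speed in m/s. With f_stop (N) it stops when the force on the tool has changed by that much, and returns True; else False.
- bot.move_joints(angles): joint-space move.
- bot.set_gripper(opening): opening from 0.0 (shut) to 1.0 (fully open); the grip force is fixed at half the most; returns when the fingers have stopped.
- bot.sleep(seconds).
- planner.inverse_kinematics(position, orientation): joint angles nearest the present ones, or None.
- snapshot(name): name is "side" or "top" or "wrist"; returns a dict with "image" (420x560x3 uint8, red, green, blue), "z_map" (420x560 float32, m along the optical axis (not along the pixel's ray), 0 where there is no reading), "camera_matrix" (3x3 intrinsics, pixels), "k1" (the pictures are not rectified: a ray, as slopes to the right and down, at radius r is drawn at 1 + k1 r^2 times it, then the intrinsics apply), "camera_from_world" (4x4, takes a point from world to camera coordinates); the wrist camera has in their place "hand_eye" (4x4, takes a point from camera to tool coordinates, whose origin is the TCP and whose axes are the tool frame's). Camera axes: x right, y down, z forward; pixel columns grow to the right and rows downward; lengths in m; the calibration is good to about 2 mm. A picture is of the moment at which its call begins: read the wrist's pose just before it.
A pose or a line that the arm cannot do raises bot.Unreachable and nothing moves.
- bot.hand_in(): hands the job in, once; it reports no verdict.
Readings, each from a call of its own:
- bot.current_time(): time.
- bot.current_joint_positions(): joint angles.
- bot.current_qvel(): joint speeds.
- bot.current_tau(): joint torques, N m.
- bot.current_tcp_pos(): TCP position.
- bot.current_tool_rot(): TCP orientation.
- bot.current_force(): force on the tool from outside, world axes, zero at the start.
- bot.current_ft_torque(): the same for the moment, N m.
- bot.current_gripper_width(): opening from 0.0 (shut) to 1.0 (fully open).
Only numpy, scipy, OpenCV 4.12 (cv2) and the standard library are available. Lean on these libraries where they do the work, as an engineer would, in place of code of your own. Each camera call takes 0.05 s, during which the arm holds its last target. There are 200 camera calls.

## Task

Gently push the white-and-blue kit carton along the worktop with the fingers, without pinching, lifting or tipping it, until it sits fully home in the L-shaped aluminium corner stop: its long side flush against the long fence and its end against the short fence. Leave the orange carton, the brown bottle, the green-lidded cup and the timer where they are, and finish with the hand clear.

Things in the scene. Friction and masses are not known exactly. Their poses are not given: they have to be found in the camera images.
- blue_carton: The thing to push: white carton with a blue band, a closed box 68 (own x) x 120 (own y, the long way) x 45 mm high, about 0.12 kg (0.08 to 0.17), lying loose and flat on the worktop. Origin: centre of its underside; z up. It may lie either way round in the stop. It slides with well under 2 N of push and stays where it is left.
- corner_stop: L-shaped aluminium stop fixed to the worktop; fences 24 mm high (screws to 28), 14 thick. Origin: inner corner, at worktop level. Inner face of the long fence: plane x = 0, from the corner 170 mm along own -y; of the short fence: plane y = 0, 85 mm along own -x. Own +x points away from the robot, +y to its left. Open on the near and right sides. Carton fully home: its centre at own x = -0.034, y = -0.060.
- orange_carton: Bystander: white carton with an orange band, 60 (own x) x 110 (own y) x 38 mm high, loose, standing to the left of the stop. Origin: centre of its underside. Leave alone.
- brown_bottle: Bystander: brown dropper bottle with a green cap, 35 mm across, 88 mm high, loose, standing behind the stop. Origin: centre of its underside. Leave alone.
- green_cup: Bystander: white sample cup with a green lid, 47 mm across, 43 mm high, loose. Origin: centre of its underside. Leave alone.
- bench_timer: Bystander: white pocket timer, 56 x 62 x 18 mm, lying face up, loose, far to the left. Origin: centre of its underside. Leave alone.
Mind the look-alikes: they are no part of the job. What is shaped like the blue_carton but turquoise is not meant.

How it is judged:
By the outcome, as a careful person would: the job done as asked, in the order asked, and still so for the second after the job is handed in, with the robot touching nothing.
It also fails if it takes over 64 s, if anything falls off the work surface, if the arm or the gripper's body presses on something with over 40 N, if the wrist force passes 120 N, or if a joint passes its speed limit or range.

## Working session

There is one attempt and no reset: what is moved stays moved. The work goes in short steps, each a Python script; the robot and the scene stay as the last script left them, time stands still between calls to the robot, and variables do not carry over. Pictures are saved under pics/ and viewed, about 8 in all and at most 12, crops included, and the job is handed in when it is done.

```bash
mkdir -p pics; ls; cat > h.py <<'E'
import numpy as np, cv2
from plant import bot, planner, snapshot
def save(n,im): cv2.imwrite(f'pics/{n}.png',cv2.cvtColor(im,cv2.COLOR_RGB2BGR))
def cloud(s):
    """world xyz per pixel (fixed cams)"""
    K=s['camera_matrix'];h,w=s['z_map'].shape
    u,v=np.meshgrid(np.arange(w),np.arange(h))
    d=np.array([s['k1'],0,0,0,0],float)
    # radial-only model x_d = x(1+k1 r^2): OpenCV's own
    p=cv2.undistortPoints(np.stack([u,v],-1).reshape(-1,1,2).astype(np.float64),K,d).reshape(h,w,2)
    z=s['z_map'].astype(float)
    P=np.stack([p[...,0]*z,p[...,1]*z,z,np.ones_like(z)],-1)
    W=P@np.linalg.inv(s['camera_from_world']).T
    W=W[...,:3]; W[z==0]=np.nan
    return W
E
python3 - <<'E'
from h import *
for n in('top','side'):
    s=snapshot(n);save(n+'1',s['image']);np.save(n+'1.npy',cloud(s)); print(n,s['k1'],s['camera_matrix'].tolist(),np.linalg.inv(s['camera_from_world'])[:3].round(3).tolist())
print(bot.current_time(),bot.current_tcp_pos(),bot.current_tool_rot())
E
```

```text
pics
top -0.08559828221525573 [[413.3246545724698, 0.0, 282.2765086706085], [0.0, 413.3246545724698, 209.69997096011963], [0.0, 0.0, 1.0]] [[0.002, -0.997, 0.081, 0.47], [-1.0, -0.003, -0.007, -0.23], [0.007, -0.081, -0.997, 1.432]]
side -0.028767080724704235 [[485.5305357541875, 0.0, 280.3862663903121], [0.0, 485.5305357541875, 211.33818472447155], [0.0, 0.0, 1.0]] [[0.256, -0.589, 0.766, -0.389], [-0.966, -0.169, 0.193, -0.486], [0.015, -0.79, -0.613, 0.825]]
0.1 [0.18216668 0.49173303 0.23055868] [ 8.20783781e-01  5.71238326e-01 -7.15654530e-04  4.98324694e-04]
```

View pics/top1.png

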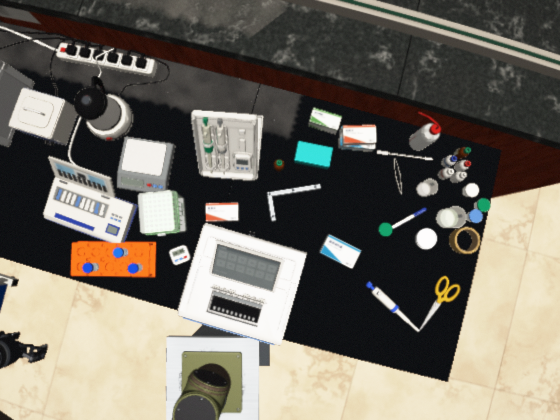

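View pics/side1.png

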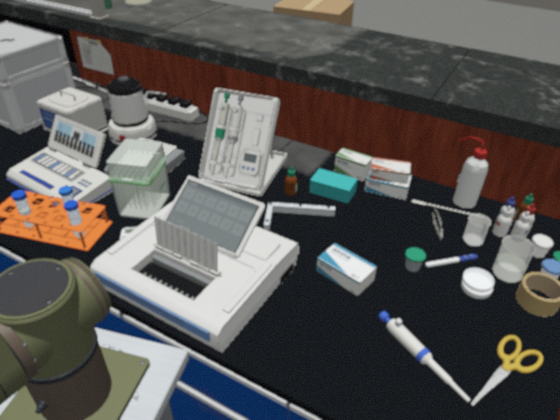

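The top view shows:
- **Candidates:** the white and blue carton at (340,250), the turquoise box at (314,153), the orange carton at (222,212), and white boxes at (325,120) and (358,137). By the description I choose (340,250).
- **Stop:** the inner corner is near (274,193). The long fence runs right to (320,186) and the short fence runs to (273,220).
- **Bystanders:** bottle (279,163), cup (386,229), timer (179,254).
- **Obstacle:** a large white instrument at (245,285).

```bash
cat > m.py <<'E'
from h import *
def rect(W,im,box,zlo,zhi):
    """min-area rect of points in world box (x0,x1,y0,y1) within heights"""
    x0,x1,y0,y1=box
    m=(W[...,0]>x0)&(W[...,0]<x1)&(W[...,1]>y0)&(W[...,1]<y1)&(W[...,2]>zlo)&(W[...,2]<zhi)
    m=cv2.morphologyEx(m.astype(np.uint8),cv2.MORPH_OPEN,np.ones((2,2)))>0
    P=W[m]; return P,cv2.minAreaRect((P[:,:2]*1000).astype(np.float32))
E
python3 - <<'E'
from m import *
for n in('top','side'):
    W=np.load(n+'1.npy')
    pts=dict(top=dict(carton=(340,248),turq=(314,152),orange=(222,212),corner=(270,194),longend=(318,187),shortend=(273,219),bottle=(279,163),cup=(386,229),timer=(179,254),table=(310,220),m1=(225,235),m2=(300,245),m3=(285,335),m4=(185,310),mid=(245,268),table2=(360,300)),
     side=dict(carton=(345,262),corner=(268,208),longend=(334,210),bottle=(291,180),cup=(416,254),table=(310,240),mid=(205,200)))[n]
    for k,(u,v) in pts.items(): print(n,k,W[v,u].round(3))
W=np.load('top1.npy');c=W[248,340]
box=(c[0]-.1,c[0]+.1,c[1]-.1,c[1]+.1)
for n in('top','side'):
    W=np.load(n+'1.npy');P,r=rect(W,None,box,.035,.055);print(n,'carton top',r,np.median(P[:,2]),len(P))
W=np.load('top1.npy')
# height map overview of machine
for x in np.arange(.1,.75,.05):
    print(round(x,2),[ (int(1000*np.nanmax(W[...,2][q])) if (q:=(abs(W[...,0]-x)<.025)&(abs(W[...,1]-y)<.025)).any() else None) for y in np.arange(.1,-.66,-.05)])
im=cv2.imread('pics/top1.png'); 
cv2.imwrite('pics/crop1.png',cv2.resize(im[140:280,200:400],None,fx=4,fy=4,interpolation=cv2.INTER_CUBIC))
E
```

```text
top carton [ 0.454 -0.433  0.04 ]
top turq [ 0.779 -0.347  0.047]
top orange [ 0.574 -0.036  0.042]
top corner [ 0.637 -0.197  0.028]
top longend [ 0.662 -0.361  0.028]
top shortend [ 0.552 -0.207  0.023]
top bottle [ 0.734 -0.227  0.083]
top cup [ 0.517 -0.588  0.051]
top timer [0.431 0.115 0.014]
top table [ 0.55  -0.336 -0.002]
top m1 [ 0.495 -0.053  0.09 ]
top m2 [nan nan nan]
top m3 [ 0.157 -0.249  0.004]
top m4 [0.254 0.074 0.092]
top mid [ 0.393 -0.125  0.159]
top table2 [ 0.275 -0.507  0.003]
side carton [ 0.443 -0.433  0.044]
side corner [ 0.62  -0.196  0.022]
side longend [ 0.659 -0.371  0.023]
side bottle [ 0.725 -0.234  0.052]
side cup [ 0.516 -0.592  0.043]
side table [ 0.548 -0.33  -0.002]
side mid [ 0.423 -0.104  0.17 ]
top carton top ((440.99932861328125, -439.5596008300781), (126.48596954345703, 65.0325927734375), 63.367645263671875) nan 724
side carton top ((460.2224426269531, -446.75213623046875), (117.7298812866211, 107.59442138671875), 63.80593490600586) nan 1208
0.1 [19, 247, 282, 280, 22, 9, None, None, 3, 7, 8, 9, 12, 11, 10, 13]
0.15 [8, 9, 9, 10, 84, 95, 96, 96, 12, 8, 10, 10, 11, 8, 12, 8]
0.2 [None, 88, 95, 98, 97, 97, 98, 100, 9, 10, 8, 10, 9, 7, 11, 28]
0.25 [97, 98, 96, 96, 93, 94, 96, 101, 10, 8, 8, 8, 10, 9, 34, 31]
0.3 [96, 102, 96, 176, 183, 178, 173, 100, 99, 10, 9, 7, 19, 45, 36, 10]
0.35 [85, 101, 172, 178, 147, 154, 162, 160, 99, 10, 8, 12, 27, 32, 12, 8]
0.4 [24, 101, 154, 169, 179, 186, 192, 192, 97, 7, 52, 53, 51, 11, 9, 10]
0.45 [24, 98, 152, 192, 194, 195, 194, 190, 93, 50, 52, 54, 51, 9, 8, 8]
0.5 [185, 95, 99, 194, 94, 92, 82, 9, 9, 9, 54, 51, 8, 50, 51, 10]
0.55 [182, 10, 87, 44, 45, 8, 34, 10, 9, 9, 9, 8, 8, 50, 48, 20]
0.6 [181, 11, 45, 47, 48, 10, 30, 12, 9, 9, 8, 9, 13, 9, 8, 10]
0.65 [180, 10, 9, 10, 8, 8, 33, 31, 34, 30, 8, 9, 9, 7, 10, 13]
0.7 [9, 74, 85, 84, 88, 93, 45, 48, 7, 8, 8, 9, 8, 8, 9, 14]
```

View pics/crop1.png

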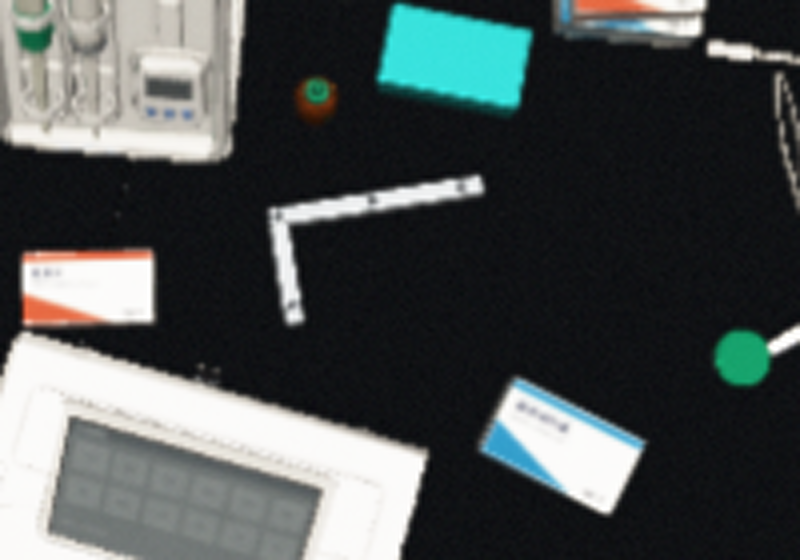

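The crop confirms the choice: the carton's blue-banded white top has corners at crop (515,378), (645,445), (610,513) and (480,450). The fence inner corner is near crop (289,222). Next I measure both precisely on their known height planes.

```bash
cat >> m.py <<'E'
def onplane(s,uv,z):
    d=np.array([s['k1'],0,0,0,0],float)
    p=cv2.undistortPoints(np.asarray(uv,float).reshape(-1,1,2),s['camera_matrix'],d).reshape(-1,2)
    T=np.linalg.inv(s['camera_from_world']);D=np.c_[p,np.ones(len(p))]@T[:3,:3].T;o=T[:3,3]
    return (o+D*((z-o[2])/D[:,2])[:,None])[:,:2]
def poly(c): return np.array(c,np.int32)
def maskpts(s,region,z,thr=90):
    im=s['image'].max(2); m=np.zeros(im.shape,np.uint8); cv2.fillPoly(m,[poly(region)],1)
    v,u=np.nonzero((m>0)&(im>thr)); return onplane(s,np.c_[u,v],z)
def line(P):
    vx,vy,x,y=cv2.fitLine(P.astype(np.float32),cv2.DIST_HUBER,0,1e-4,1e-4).ravel(); return np.array([x,y]),np.array([vx,vy])
def carton(s,c,thr=110):
    """carton top face: bright blob near pixel c -> centre, yaw of long axis pointing to -y"""
    im=s['image']; m=(im.max(2)>thr).astype(np.uint8)
    n,l=cv2.connectedComponents(m,connectivity=4); v,u=np.nonzero(l==l[c[1],c[0]])
    r=cv2.minAreaRect((onplane(s,np.c_[u,v],.045)*1000).astype(np.float32))
    b=cv2.boxPoints(r); e=[b[1]-b[0],b[2]-b[1]]; t=max(e,key=np.linalg.norm); t=t/np.linalg.norm(t); t=t*-np.sign(t[1])
    return np.array(r[0])/1000,t,r[1],len(u)
E
python3 - <<'E'
from m import *
s=snapshot('top')
L=maskpts(s,[(276,185),(318,178),(324,190),(276,200)],.024); S=maskpts(s,[(264,201),(274,201),(279,222),(266,222)],.024)
(p,a),(q,b)=line(L),line(S); a=a*-np.sign(a[1]); b=b*-np.sign(b[0])
print('long',a,'short',b,'dot',a@b,'widths',np.ptp((L-p)@[-a[1],a[0]]),np.ptp((S-q)@[-b[1],b[0]]))
# own -y=a (from corner along long), own -x = b
a2=a*2+np.array([-b[1],b[0]])*np.sign(np.array([-b[1],b[0]])@a); a2/=np.linalg.norm(a2)
ex=np.array([-a2[1],a2[0]]); ex*=np.sign(ex[0]); ey=-a2
A=np.array([ex,ey]); 
c=np.linalg.solve(A,[p@ex-.007,q@ey-.007])
print('corner',c,'ex',ex,'ey',ey,'yaw',np.degrees(np.arctan2(ex[1],ex[0])))
print('long end',((L-c)@-ey).max(),'short end',((S-c)@-ex).max())
np.save('stop.npy',np.array([c,ex,ey]))
for thr in(90,130,160):
  cc,t,sz,n=carton(s,(340,248),thr); print('carton',thr,cc,t,sz,n,'in stop',(cc-c)@A.T)
print('home',c-.034*ex-.06*ey)
s2=snapshot('side')
print('side carton edge check', onplane(s2,[(333,244),(376,268)],.045), onplane(s,[(328.7,234.5),(361.2,251.2)],.045))
print('corner side check (outer corner top)',onplane(s2,[(269,205),(335,206)],.024))
print('machine corner',onplane(s,[(307,252),(207.5,225),(300,275)],.095))
E
```

```text
long [ 0.16111211 -0.9869361 ] short [-0.9848917  -0.17317136] dot 0.012231082 widths 0.017537121078930764 0.01704927881780441
corner [ 0.63173175 -0.20104499] ex [0.986271   0.16513461] ey [-0.16513461  0.986271  ] yaw 9.505054
long end 0.1714188868859454 short end 0.0845204055029192
carton 90 [ 0.44266373 -0.43284674] [-0.4462766 -0.8948951] (124.42266845703125, 70.49263000488281) 783 in stop [-0.2247508  -0.19739767]
carton 130 [ 0.44350394 -0.43282098] [-0.4461587 -0.8949538] (123.25737762451172, 68.99744415283203) 764 in stop [-0.22391787 -0.19751102]
carton 160 [ 0.44254239 -0.43305695] [-0.44611084 -0.89497775] (121.58121490478516, 67.4921646118164) 732 in stop [-0.22490519 -0.19758496]
home [ 0.6081066  -0.26583582]
side carton edge check [[ 0.49599397 -0.39505219]
 [ 0.44117243 -0.50455791]] [[ 0.49875509 -0.3949109 ]
 [ 0.44282089 -0.50409511]]
corner side check (outer corner top) [[ 0.63051414 -0.19580908]
 [ 0.67605465 -0.37072663]]
machine corner [[ 0.44125674 -0.31854848]
 [ 0.52743794  0.00362089]
 [ 0.36756118 -0.29594476]]
```

```bash
cat > p.py <<'E'
from m import *
from scipy.spatial.transform import Rotation as R
c0,ex,ey=np.load('stop.npy'); A=np.array([ex,ey])
def w(p,z): return np.r_[c0+p[0]*ex+p[1]*ey,z]
def quat(j):
    """tool down, tool x (jaw axis) along world-xy direction j"""
    j=np.r_[np.asarray(j)/np.linalg.norm(j),0.]; z=np.array([0,0,-1.])
    return R.from_matrix(np.c_[j,np.cross(z,j),z]).as_quat()
def instop(s,px):
    c,t,sz,n=carton(s,px,140); u=A@t
    return A@(c-c0),np.degrees(np.arctan2(u[0],-u[1])),sz
E
cat > arc.py <<'E'
from p import *
c=np.array([.443,-.433]); t=np.array([-.446,-.895]); n=np.array([.895,-.446]); Rr=.10
cor=c-t*Rr
off=.034+.011
def arcpose(th,gap=0):
    M=R.from_euler('z',th).as_matrix()[:2,:2]
    return cor+M@(c-n*(off+gap)-cor), M@t
Z=.006
tot=np.radians(36)
E
python3 - <<'E'
from arc import *
for sg in(1,-1):
    for k in range(0,7):
        p,t_=arcpose(tot*k/6); q=planner.inverse_kinematics(np.r_[p,Z],quat(sg*t_)); print(sg,k,p.round(3),None if q is None else np.round(q,2))
    for nm,p,j in[('end1',(-.09,-.30),ex),('end1up',(-.10,-.31),ex),('long2',(-.135,-.12),-ey),('end2',(-.036,-.171),ex),('long1',(-.135,-.215),-ey)]:
        for z in(Z,.1):
            q=planner.inverse_kinematics(w(p,z),quat(sg*j)); print(sg,nm,z,w(p,z).round(3),None if q is None else np.round(q,2))
E
```

```text
1 0 [ 0.403 -0.413] [-0.8   0.53 -0.36  0.68  0.    2.81]
1 1 [ 0.41  -0.421] [-0.8   0.54 -0.33  0.7   0.    2.7 ]
1 2 [ 0.419 -0.429] [-0.8   0.56 -0.3   0.72  0.    2.6 ]
1 3 [ 0.428 -0.436] [-0.79  0.57 -0.27  0.73  0.    2.5 ]
1 4 [ 0.438 -0.441] [-0.79  0.59 -0.23  0.75  0.    2.4 ]
1 5 [ 0.449 -0.446] [-0.78  0.61 -0.2   0.76  0.    2.3 ]
1 6 [ 0.46 -0.45] [-0.77  0.62 -0.17  0.78  0.    2.2 ]
1 end1 0.006 [ 0.593 -0.512  0.006] [-0.71  0.84  0.29  1.02  0.    0.69]
1 end1 0.1 [ 0.593 -0.512  0.1  ] [-0.71  0.78  0.43  1.21  0.    0.69]
1 end1up 0.006 [ 0.584 -0.523  0.006] [-0.73  0.84  0.3   1.02  0.    0.67]
1 end1up 0.1 [ 0.584 -0.523  0.1  ] [-0.73  0.79  0.43  1.22  0.    0.67]
1 long2 0.006 [ 0.518 -0.342  0.006] [-0.58  0.59 -0.24  0.74  0.    2.39]
1 long2 0.1 [ 0.518 -0.342  0.1  ] [-0.58  0.5  -0.12  0.95  0.    2.39]
1 end2 0.006 [ 0.624 -0.376  0.006] [-0.54  0.75  0.09  0.92  0.    0.86]
1 end2 0.1 [ 0.624 -0.376  0.1  ] [-0.54  0.68  0.22  1.11  0.    0.86]
1 long1 0.006 [ 0.534 -0.435  0.006] [-0.68  0.69 -0.04  0.85  0.    2.29]
1 long1 0.1 [ 0.534 -0.435  0.1
[... 500 characters left out ...]
84  0.29  1.02  0.   -2.45]
-1 end1 0.1 [ 0.593 -0.512  0.1  ] [-0.71  0.78  0.43  1.21  0.   -2.45]
-1 end1up 0.006 [ 0.584 -0.523  0.006] [-0.73  0.84  0.3   1.02  0.   -2.47]
-1 end1up 0.1 [ 0.584 -0.523  0.1  ] [-0.73  0.79  0.43  1.22  0.   -2.47]
-1 long2 0.006 [ 0.518 -0.342  0.006] [-0.58  0.59 -0.24  0.74  0.   -0.75]
-1 long2 0.1 [ 0.518 -0.342  0.1  ] [-0.58  0.5  -0.12  0.95  0.   -0.75]
-1 end2 0.006 [ 0.624 -0.376  0.006] [-0.54  0.75  0.09  0.92  0.   -2.28]
-1 end2 0.1 [ 0.624 -0.376  0.1  ] [-0.54  0.68  0.22  1.11  0.   -2.28]
-1 long1 0.006 [ 0.534 -0.435  0.006] [-0.68  0.69 -0.04  0.85  0.   -0.85]
-1 long1 0.1 [ 0.534 -0.435  0.1  ] [-0.68  0.61  0.08  1.04  0.   -0.85]
```

```bash
python3 - <<'E'
from arc import *
p=bot.current_tcp_pos(); bot.movel(p+[0,0,.12],v=.25)
p0,t0=arcpose(0,gap=.015)
bot.move_to(np.r_[p0,.35],quat(t0)); print(bot.current_time(),bot.current_tcp_pos())
bot.movel(np.r_[p0,.1],v=.25); bot.movel(np.r_[p0,Z],v=.1)
f0=bot.current_force()
for k in range(0,7):
    q,t_=arcpose(tot*k/6); bot.movel(np.r_[q,Z],v=.06,rotation=quat(t_))
    print(k,(bot.current_force()-f0).round(2))
q,_=arcpose(tot); ps=A@(q-c0); print('stop',ps)
bot.movel(w((-.137,ps[1]),Z),v=.06,rotation=quat(-ey)); print((bot.current_force()-f0).round(2),bot.current_time())
bot.movel(w((-.152,ps[1]),Z),v=.1); bot.movel(w((-.152,ps[1]),.15),v=.25)
s=snapshot('top'); save('top2',s['image'])
E
```

```text
4.05 [ 0.38984947 -0.40568479  0.35004475]
0 [-1.46  2.06  0.21]
1 [ 0.03  0.99 -0.16]
2 [-0.73  1.36  0.23]
3 [-1.05  1.23  0.13]
4 [-1.76  1.64 -0.44]
5 [-1.19  0.76  0.02]
6 [-1.    2.03 -0.66]
stop [-0.21066408 -0.21670047]
[-0.07  2.14  0.08] 10.1167
```

View pics/top2.png

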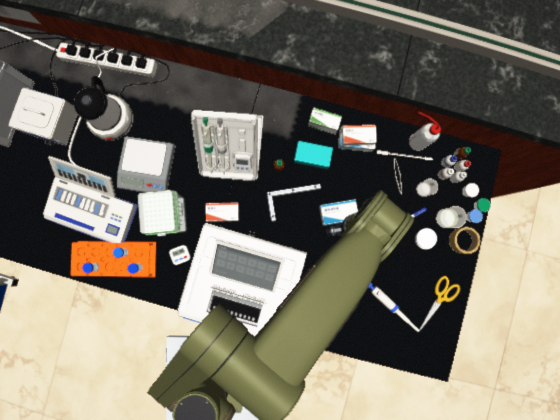

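The carton is now at about (340,213), roughly parallel to the long fence, with its left end at (320,206) to (323,222). The arm hides its right part. Nothing else has moved. I'll move the hand aside and measure it.

```bash
python3 - <<'E'
from p import *
s0=snapshot('side');
bot.move_to(w((-.152,-.225),.22),bot.current_tool_rot())
bot.move_to(w((-.095,-.315),.2),quat(ex)); bot.set_gripper(.25)
s=snapshot('top'); d=snapshot('side')
L=cv2.resize(s['image'][170:270,280:420],None,fx=4,fy=4,interpolation=cv2.INTER_CUBIC)
Rr=cv2.resize(d['image'][180:300,290:460],None,fx=3.3,fy=3.3,interpolation=cv2.INTER_CUBIC)[:400]
Rr=Rr[:,:240]if 0 else cv2.resize(Rr,(240*2,338)); L=cv2.resize(L,(473,338))
save('c3',np.hstack([L,Rr])[:, :953][:, ::1]); print(L.shape,Rr.shape)
save('c3',cv2.resize(np.hstack([L,Rr]),(800,284)))
try: print(instop(s,(335,209)))
except Exception as e: print(e)
print(bot.current_gripper_width(),bot.current_time())
W=cloud(d); B=(W[...,2]>.038)&(W[...,2]<.052)&(W[...,0]>.4)&(W[...,0]<.68)&(W[...,1]<-.31)&(W[...,1]>-.53); P=(W[B][:,:2]-c0)@A.T
print(np.percentile(P,[1,50,99],axis=0))
E
```

```text
(338, 473, 3) (338, 480, 3)
(array([-0.09417547, -0.21766819]), np.float32(0.51270723), (69.51209259033203, 122.0384292602539))
0.246191520882367 13.7667
[[-0.23005076 -0.2796844 ]
 [-0.09937606 -0.2192999 ]
 [-0.05953959 -0.07651551]]
```

View pics/c3.png

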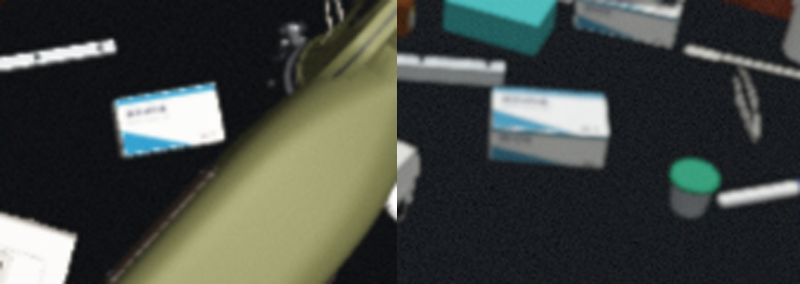

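The carton is fully visible at stop frame (-0.094, -0.218), turned 0.5°, and its measured size (69 x 122 mm) matches. The cup is upright and undisturbed. Next come the end push and then the long-side push.

```bash
python3 - <<'E'
from p import *
Z=.006
bot.movel(w((-.094,-.31),.2),v=.2); bot.movel(w((-.094,-.31),Z),v=.2)
f0=bot.current_force()
print(bot.movel(w((-.094,-.171),Z),v=.06,f_stop=6),(bot.current_force()-f0).round(2))
bot.movel(w((-.094,-.19),Z),v=.1); bot.movel(w((-.094,-.19),.15),v=.25)
bot.move_to(w((-.155,-.13),.15),quat(-ey)); bot.set_gripper(.95)
s=snapshot('top'); save('top4',s['image']); 
d=snapshot('side'); save('side4',d['image'])
W=cloud(s); B=(abs(W[...,2]-.045)<.008)&(abs((W[...,:2]-c0)@A.T-[-.094,-.1])<[.06,.09]).all(-1); v,u=np.nonzero(B); print('px',np.median(u),np.median(v))
try: print(instop(s,(int(np.median(u)),int(np.median(v)))))
except Exception as e: print(e)
print(bot.current_time())
E
```

```text
False [-1.    0.06 -0.11]
px 303.0 217.0
(array([-0.09349626, -0.09819028]), np.float32(0.13287291), (66.9759292602539, 121.45169067382812))
20.775
```

View pics/side4.png

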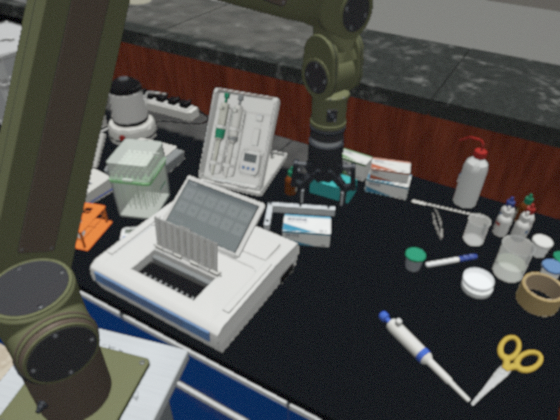

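The carton reached (-0.0935, -0.098) at 0.1°, and the tool is clear above the stop. I now push it to the long fence, holding the hand to the right so it stays clear of the instrument, then push the end home.

```bash
python3 - <<'E'
from p import *
Z=.01
def st(): return (A@(bot.current_tcp_pos()[:2]-c0)).round(4)
bot.set_gripper(.4)
bot.movel(w((-.147,-.12),.15),v=.2); bot.movel(w((-.147,-.12),Z),v=.15)
f0=bot.current_force()
print(bot.movel(w((-.070,-.12),Z),v=.04,f_stop=6),st(),A@(bot.current_force()-f0)[:2])
bot.movel(w((-.11,-.125),Z),v=.15); bot.movel(w((-.11,-.125),.15),v=.25)
bot.set_gripper(.2)
bot.move_to(w((-.038,-.195),.15),quat(ex)); bot.movel(w((-.038,-.195),Z),v=.15)
f0=bot.current_force()
print(bot.movel(w((-.038,-.123),Z),v=.04,f_stop=6),st(),A@(bot.current_force()-f0)[:2])
bot.movel(w((-.038,-.17),Z),v=.15); bot.movel(w((-.038,-.2),.15),v=.25)
s=snapshot('top'); save('top5',s['image'])
save('c5',cv2.resize(s['image'][160:260,240:380],(784,560),interpolation=cv2.INTER_CUBIC))
d=snapshot('side');np.save('s5.npy',cloud(d)); save('side5',d['image'])
print(bot.current_time())
E
```

```text
True [-0.0773 -0.1194] [-1.33564423  0.38791079]
True [-0.0383 -0.1325] [ 0.00659295 -1.09583174]
30.7167
```

View pics/c5.png

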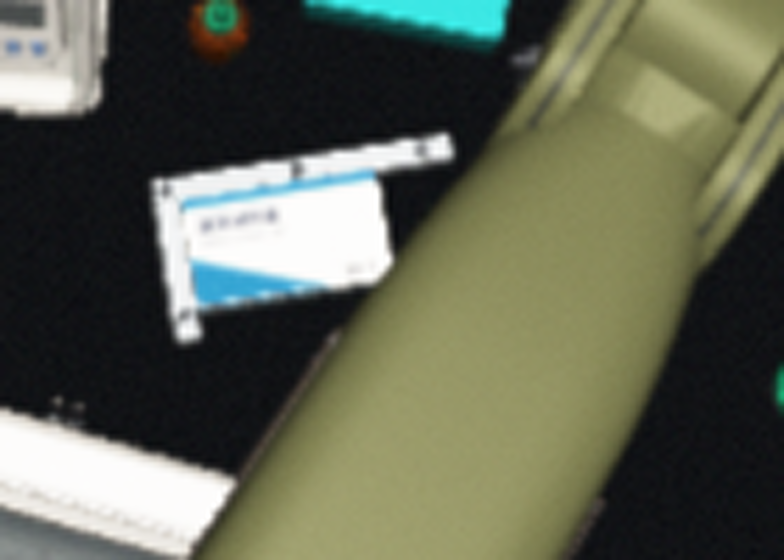

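The carton looks home in the corner: its left end is at crop x≈185 against the short fence, its blue edge lies along the long fence, and no gap shows. I'll do one more gentle seating push on each side, then clear the view and verify.

```bash
python3 - <<'E'
from p import *
Z=.01
def st(): return (A@(bot.current_tcp_pos()[:2]-c0)).round(4)
bot.move_to(w((-.102,-.072),.15),quat(-ey)); bot.set_gripper(.5); bot.movel(w((-.102,-.072),Z),v=.15)
print(bot.movel(w((-.068,-.072),Z),v=.03,f_stop=8),st())
bot.movel(w((-.102,-.072),Z),v=.1); bot.movel(w((-.102,-.072),.15),v=.25)
bot.set_gripper(.2)
bot.move_to(w((-.036,-.16),.15),quat(ex)); bot.movel(w((-.036,-.16),Z),v=.15)
print(bot.movel(w((-.036,-.122),Z),v=.03,f_stop=8),st())
bot.movel(w((-.036,-.17),Z),v=.1); bot.movel(w((-.036,-.19),.3),v=.25)
bot.move_joints([-1.35,.0,-.3,1.3,0,1.0]); print(bot.current_tcp_pos())
s=snapshot('top'); d=snapshot('side'); save('top6',s['image']); save('side6',d['image'])
a=cv2.resize(s['image'][160:260,200:400],(800,400),interpolation=cv2.INTER_CUBIC)
b=cv2.resize(d['image'][160:260,220:440],(440,200),interpolation=cv2.INTER_CUBIC); b=cv2.copyMakeBorder(b,0,0,0,360,0)
save('c6',np.vstack([a,b]))
# carton edges: far face from blue edge/near edge via plane projection
im=cv2.cvtColor(s['image'],cv2.COLOR_RGB2HSV)
W=cloud(s); q=(W[...,:2]-c0)@A.T
v,u=np.nonzero((s['image'].max(2)>110)); P=(onplane(s,np.c_[u,v],.045)-c0)@A.T
near=P[(P[:,0]>-.1)&(P[:,0]<-.03)&(P[:,1]>-.11)&(P[:,1]<-.025)]; 
for y in(-.10,-.075,-.05,-.03): k=near[abs(near[:,1]-y)<.008]; print('near edge x at',y,k[:,0].min().round(4))
r=P[(P[:,1]<-.06)&(P[:,1]>-.16)]
for x in(-.055,-.04,-.025): k=r[abs(r[:,0]-x)<.005]; print('right edge y at',x,k[:,1].min().round(4))
print(bot.current_time())
E
```

```text
True [-0.0771 -0.0715]
True [-0.036  -0.1326]
[ 0.08236524 -0.36539635  0.28831764]
near edge x at -0.1 -0.0694
near edge x at -0.075 -0.0684
near edge x at -0.05 -0.069
near edge x at -0.03 -0.0679
right edge y at -0.055 -0.1212
right edge y at -0.04 -0.1201
right edge y at -0.025 -0.1191
43.3
```

View pics/c6.png

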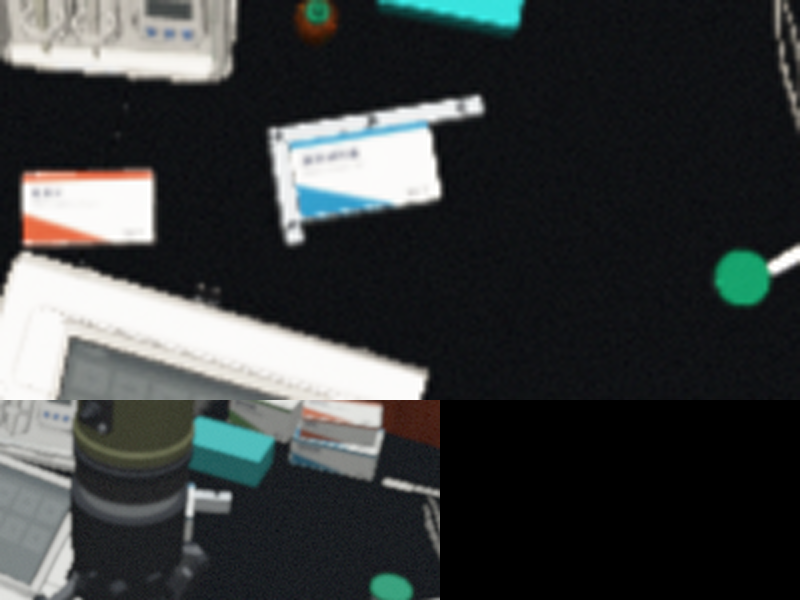

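View pics/top6.png

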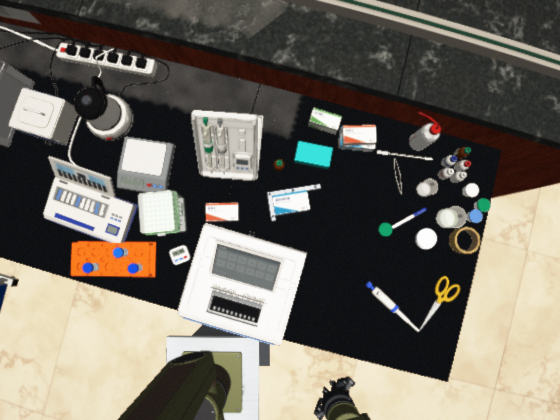

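The carton is flush with both fences, the bystanders are at their original pixels, and the hand is off the worktop at (335,395). I'm handing in.

```bash
python3 -c "
from p import *
print(bot.current_force().round(2)); bot.hand_in(); print(bot.current_time())"
```

```text
[ 0.1   0.35 -0.61]
the job is handed in; nothing more can be done
the job is handed in; nothing more can be done
```

I pushed the white-and-blue carton home into the corner stop and handed the job in; the clock read 43.3 s at the last reading before that, against the 64 s limit. It took a turning push on the long side, a push on the end, then a seating push against each fence, repeated once. Nothing was pinched or lifted.

**Final position:** in the last top view, the carton's near edge is at about x = -0.068 to -0.069 m and its right end at about y = -0.120 m in the stop's frame. Those match the fully home values of -0.068 and -0.120, within the camera's 2 mm accuracy. The second seating push met each fence within 0.2 mm of where the first had.

**Bystanders:** the orange carton, bottle, cup and timer show at their original pixels in the top view.

**Hand:** it finished clear of everything, with about 0.7 N on the force reading.

**Check not obtained:** the arm blocked the side camera at the end, so the final check relies on the top view and the contact stops. No check failed or disagreed.

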